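# Glue pot onto the heated place

### The arm

A 6-joint arm with a two-finger parallel gripper is mounted at the origin on the work surface. World frame = base frame: x ahead of the robot, y to its left, z up, the work surface at z = 0. Lengths are in mm, angles in rad, forces in N, time in s.
With the tool pointing down it reaches from about 350 to 775 mm from the base axis. Payload 7.3 kg.
Tool frame: the origin (TCP) lies at the very end of the fingers, on their centre line; the grasp point (between the pads) lies 19 mm behind it; x points along the fingers, y is the direction in which the jaws open and shut, and the axes are right-handed (so a half turn about x gives the same grasp; the last joint's range is limited). The gripper opens to 92 mm and grips with 3 to 60 N. Pads are 19 mm wide; open, the fingers measure 130 mm over their backs; the gripper's body (75 mm by 190 mm) begins 47 mm behind the grasp point.
Start: joints at [-1.35, 0.342, 1.524, -0, 1.275, -0.146], TCP at [188.304, -490.088, 226.741] pointing down, gripper open.
Joint ranges: [-2.53, 2.53], [-0.77, 2.02], [0.04, 2.7], [-1, 4.14], [0.28, 2.66], [-3.11, 3.11]. Speed limits (rad/s): [2.57, 2.57, 3.14, 3.14, 3.14, 3.14].

### API

Orientations are given as [roll, pitch, yaw] about the fixed x, y, z axes, in that order (R = Rz(yaw) Ry(pitch) Rx(roll)).
In Python, from plant import sensors, capture, bot gives the robot as it stands.
- The arm moves only by the shell command python3 -m crank 'ROWS' [OPENING]. ROWS is JSON, a list of rows, each an object of numbers: "dx", "dy", "dz": the shift along the tool's x, y, z in cm; "spin": the turn about the tool's x in rad. A call has 1 to 20 rows; each row is the pose to reach, as a shift and turn from the pose commanded when the call began, along the tool's axes at that moment; what a row does not reach only later rows make up. A row lasts 1/12 s, in which the tool goes at most 41.7 mm and 7.16 degrees, less where a joint would pass 70% of its speed; a pose out of reach is approached as far as the arm can. A call with a gripper value outside its range is refused whole. OPENING is the opening in per cent of the stroke, from 0 (shut) to 100 (fully open), set as the call begins (- or left out, the last holds). The fingers move at their own pace and stop on an object; the grip force is fixed at half the most. Time passes only in rows, so rows that repeat a pose let the fingers close. It gives the time, the measured TCP pose, the force and the opening at its end, in the units of the state.
- sensors.get_obs(): the state, without advancing time (a new reading comes with each control period).
- capture(name): name is "side" or "top" or "wrist"; returns a dict with "frame" (400x640x3 uint8, blue, green, red), "vfov" (degrees; the focal length in pixels is half the picture's height over the tangent of half this angle, whatever the lens; pixels are square), "cx", "cy" (the principal point, pixels), "k1" (the pictures are not rectified: a ray, as slopes to the right and down, at radius r is drawn at 1 + k1 r^2 times it, then the intrinsics apply), "view" (4x4, takes a point from world to camera coordinates); the wrist camera has in their place "mount" (4x4, takes a point from camera to tool coordinates, whose origin is the TCP and whose axes are the tool frame's). Camera axes: x right, y down, z forward; pixel columns grow to the right and rows downward; lengths in mm; the calibration is good to about 2 mm. A picture is of the moment at which its call begins: read the wrist's pose just before it. There is no depth.
- bot.close_job(): hands the job in, once; it reports no verdict.
The state is a dict: "time": time; "joint_positions": joint angles; "dq": joint speeds; "tau": joint torques, N m; "tool_pos": TCP position; "tcp_rot": TCP orientation; "contact_force": force on the tool from outside, world axes, zero at the start; "moment": the same for the moment, N m; "grip_width": finger opening in mm.
Only numpy, scipy, OpenCV 4.12 (cv2) and the standard library are available. Lean on these libraries where they do the work, as an engineer would, in place of code of your own. Each camera call takes 0.05 s, during which the arm holds its last target.

### The job

On the luthier's warming plate, exactly one of the three switches is on: the one whose lever leans away from the plate's marked rings (the other two lean towards them). Slide the glue pot into the ring joined to that switch, and have the open pan and the covered pan each standing inside one of the other two rings, either way round; if a pan is in the way, slide it along first. Never lift or tip a pot, do not flip any switch, and leave the brush jar, block plane and chisel where they are.

Things in the scene. Friction and masses are not known exactly. Their poses are not given: they have to be found in the camera images.
- plate: Fixed dark steel warming plate, 440 (x) x 480 (y) x 12 mm thick. Origin: centre of its underside. Three drawn rings (124 mm across, not raised) lie in a row at plate x = +70 mm, y = -150, 0, +150 mm. The cold strip without rings is at its -x (robot) side; the switches stand at its +x side. A flat black scorch spot (56 mm) in the ring that is empty at the start is only a stain.
- glue_pot: Glue pot, loose, aluminium, 0.4 to 0.9 kg: round, upright outer wall of 96 mm diameter and 44 mm high, closed by a flat shoulder, with a smaller round inner cup (66 mm diameter) whose collar stands up to 54 mm. Origin: centre of its underside, z up. It starts on the cold strip. Slides on the plate with ordinary metal friction.
- open_pan: Low open pan, loose, aluminium, 0.3 to 0.65 kg: round, upright wall, 100 mm diameter, 36 mm high, wall 4 mm, no handle. Origin: centre of its underside, z up. It starts in one of the rings.
- covered_pan: Covered pan, loose, aluminium, 0.35 to 0.7 kg: round, upright wall, 90 mm diameter, 54 mm high with its flat, slightly domed lid, which is fixed; no handle. Origin: centre of its underside, z up. It starts in another of the rings.
- sw_a (a joint): Lever of switch a (black, 55 mm long, on a grey block). About 0 = off, leaning towards the rings (plate -x); about 1 rad = on, leaning away from them (plate +x). Moves easily and stays where it is put; just one of the three is on.
- sw_b (a joint): Lever of switch b, as switch a.
- sw_c (a joint): Lever of switch c, as switch a.
- place_a (a point): Centre of the ring joined to switch a by a short line, on the plate's top face. The switch stands 115 mm beyond it in the plate's +x direction. Which ring belongs to which letter changes from start to start. The switch with its lever stays under 80 mm above the plate's top.
- place_b (a point): Centre of the ring joined to switch b, as place_a.
- place_c (a point): Centre of the ring joined to switch c, as place_a.
- brush_jar: Bystander, loose: white round jar, 48 mm diameter, 55 mm high, with two short brush handles up to 71 mm, near the robot-side edge of the plate. Origin: centre of its underside.
- block_plane: Bystander, loose: small wooden hand plane, 150 mm long (its x) x 48 mm wide, about 65 mm high, on the bench at the plate's +y side. Origin: centre of its underside.
- chisel: Bystander, loose: chisel with a wooden handle, 230 mm long (along its x), about 28 mm high, lying on the bench at the plate's -y side. Origin: under its middle, on the bench.
There are look-alikes about, which are no part of the job. What is shaped like the open_pan but turquoise is not meant.

How it is judged (in metres and radians):
At the end, for the whole second after the job is handed in: The glue pot stands upright and still on the place whose switch is on, and the open pan and the covered pan stand upright and still on one each of the two places whose switches are off, every pot centred within 17 mm of its ring's centre (((value of joint sw_a above 0.5 rad and horizontal distance between glue_pot and place_a below 0.017 m and ((horizontal distance between open_pan and place_b below 0.017 m and horizontal distance between covered_pan and place_c below 0.017 m) or (horizontal distance between open_pan and place_c below 0.017 m and horizontal distance between covered_pan and place_b below 0.017 m))) or (value of joint sw_b above 0.5 rad and horizontal distance between glue_pot and place_b below 0.017 m and ((horizontal distance between open_pan and place_a below 0.017 m and horizontal distance between covered_pan and place_c below 0.017 m) or (horizontal distance between open_pan and place_c below 0.017 m and horizontal distance between covered_pan and place_a below 0.017 m))) or (value of joint sw_c above 0.5 rad and horizontal distance between glue_pot and place_c below 0.017 m and ((horizontal distance between open_pan and place_a below 0.017 m and horizontal distance between covered_pan and place_b below 0.017 m) or (horizontal distance between open_pan and place_b below 0.017 m and horizontal distance between covered_pan and place_a below 0.017 m)))) and linear speed of each of glue_pot, open_pan, covered_pan below 0.02 m/s and angle between each of glue_pot, open_pan, covered_pan's own z axis and vertical below 0.05 rad); the robot touches nothing.
It fails at once if a pot is lifted (more than 8 mm off the plate) (height (world z) of any of glue_pot, open_pan, covered_pan above 0.02 m).
It fails at once if a pot is tipped by more than 0.2 rad (angle between any of glue_pot, open_pan, covered_pan's own z axis and vertical above 0.2 rad).
It fails at once if a switch is thrown over its middle (no switch on, or more than one on) (value of joint each of sw_a, sw_b above 0.5 rad or value of joint each of sw_a, sw_c above 0.5 rad or value of joint each of sw_b, sw_c above 0.5 rad or not (value of joint any of sw_a, sw_b, sw_c above 0.5 rad)).
It fails at once if the brush jar, block plane or chisel is moved by more than 20 mm (distance of any of brush_jar, block_plane, chisel from where it was at the start of the episode above 0.02 m).
It also fails if it takes over 64 s, if anything falls off the work surface, if the arm or the gripper's body presses on something with over 40 N, if the wrist force passes 120 N, or if a joint passes its speed limit or range.

## Working session

There is one attempt and no reset: what is moved stays moved. The work goes in short steps, Python scripts to look and compute and a shell command to move; the robot and the scene stay as the last step left them, time stands still between calls to the robot, and variables do not carry over. Pictures are saved under pics/ and viewed, and the job is handed in when it is done.

```bash
ls; mkdir -p pics; python3 - <<'E'
from plant import sensors,capture,bot
import cv2
print(sensors.get_obs())
for n in ("top","side","wrist"):
    c=capture(n); cv2.imwrite(f"pics/{n}0.png",c["frame"])
    print(n,{k:v for k,v in c.items() if k!="frame"})
E
```

```text
pics
{'time': 0.0, 'joint_positions': array([-1.34998812e+00,  3.42711902e-01,  1.52505632e+00, -2.46384188e-05,
        1.27543068e+00, -1.45979156e-01]), 'dq': array([ 4.25428536e-04, -3.98815794e-05,  2.00547209e-04,  7.29131002e-05,
       -8.04424539e-04, -2.71703898e-04]), 'tau': array([ 2.51274751e-04, -4.31246924e+01, -2.44220853e+01,  7.18371361e-02,
        5.59396762e-02, -1.66115992e-04]), 'tool_pos': array([ 188.2017657 , -489.63889312,  226.03688517]), 'tcp_rot': array([-1.70210886,  1.56918991,  1.80627834]), 'contact_force': array([-0.01574728,  0.61773943,  0.21275143]), 'moment': array([ 0.02226443,  0.0433704 , -0.02528528]), 'grip_width': 91.39438416040875}
top {'vfov': 45.13488246763663, 'cx': 324.6906612367713, 'cy': 191.06169794336603, 'k1': -0.06713305178668774, 'view': array([[-5.99414084e-02, -9.98183900e-01,  5.99408854e-03,
         2.42995259e+01],
       [-9.73545041e-01,  5.71333061e-02, -2.21237064e-01,
         5.83083329e+02],
       [ 2.20492814e-01, -1.90967764e-02, -9.75201637e-01,
         1.41980829e+03],
       [ 0.00000000e+00,  0.00000000e+00
[... 272 characters left out ...]
e-01,  4.50626707e-01, -8.63759082e-01,
         1.97490222e+02],
       [ 4.10105242e-01, -7.60310156e-01, -5.03728258e-01,
         1.18384072e+03],
       [ 0.00000000e+00,  0.00000000e+00,  0.00000000e+00,
         1.00000000e+00]])}
wrist {'vfov': 67.61914660842744, 'cx': 321.28732216727997, 'cy': 198.14667710390356, 'k1': 0.0103260667666613, 'mount': array([[ 4.53387912e-04, -2.70382507e-01,  9.62752873e-01,
        -1.58655235e+02],
       [ 9.99999863e-01, -1.30020084e-04, -5.07443831e-04,
         4.72713100e-01],
       [ 2.62381144e-04,  9.62752971e-01,  2.70382411e-01,
        -7.28573836e+01],
       [ 0.00000000e+00,  0.00000000e+00,  0.00000000e+00,
         1.00000000e+00]])}
```

View pics/top0.png

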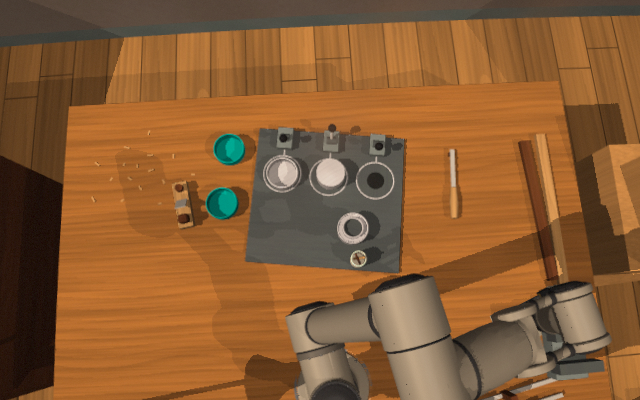

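View pics/side0.png

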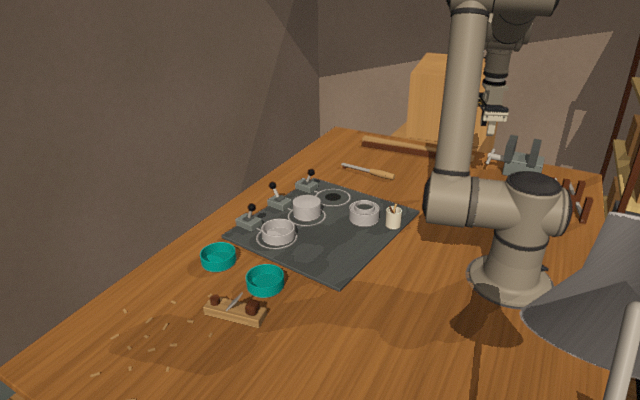

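```bash
python3 - <<'E'
import cv2
a=cv2.imread("pics/top0.png")[110:280,235:415]; cv2.imwrite("pics/top0z.png",cv2.resize(a,None,fx=3.5,fy=3.5,interpolation=2))
a=cv2.imread("pics/side0.png")[155:290,220:420]; cv2.imwrite("pics/side0z.png",cv2.resize(a,None,fx=4,fy=4,interpolation=2))
E
```

```text
(no output)
```

View pics/top0z.png

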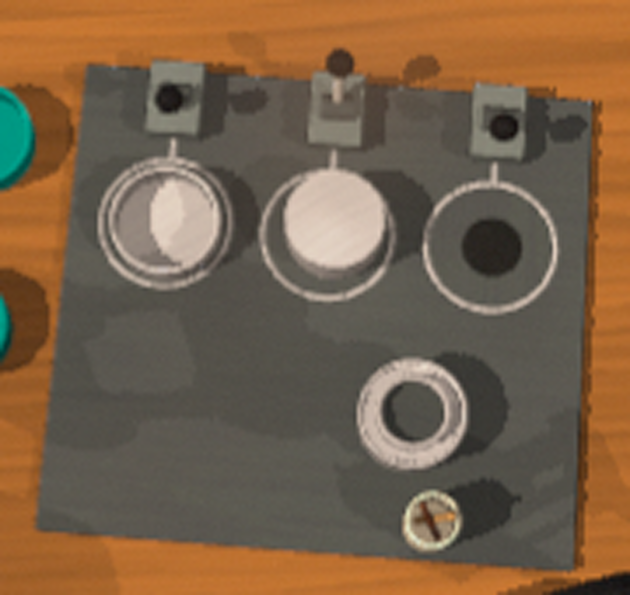

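View pics/side0z.png

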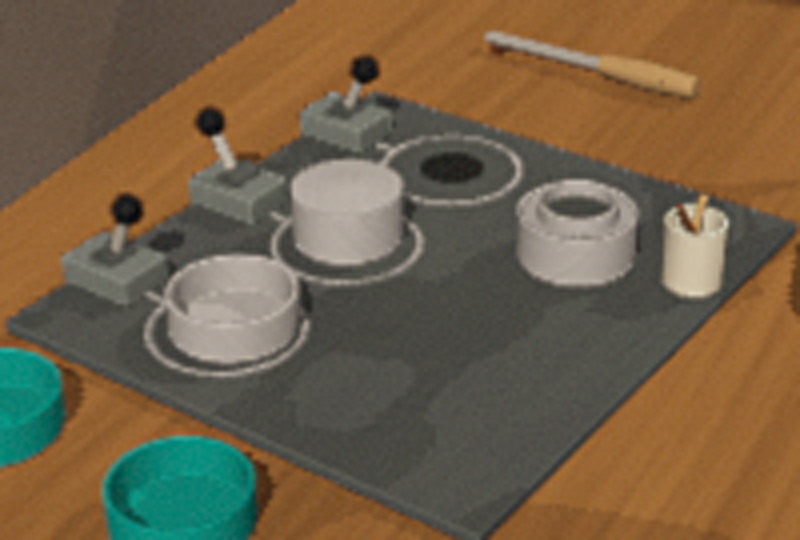

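```bash
cat > h.py <<'E'
from plant import sensors,capture,bot
import cv2,numpy as np
from scipy.spatial.transform import Rotation as R
def K(c):
    f=c["frame"].shape[0]/2/np.tan(np.radians(c["vfov"]/2)); return np.array([[f,0,c["cx"]],[0,f,c["cy"]],[0,0,1.]])
def view(c,obs=None):
    if "view" in c: return c["view"]
    T=np.eye(4); T[:3,:3]=R.from_euler("xyz",obs["tcp_rot"]).as_matrix(); T[:3,3]=obs["tool_pos"]
    return np.linalg.inv(T@c["mount"])
def cast(c,px,z,V=None):
    V=c["view"] if V is None else V
    p=np.array(px,float).reshape(-1,1,2)
    u=cv2.undistortPoints(p,K(c),np.array([c["k1"],0,0,0])).reshape(-1,2)
    d=np.c_[u,np.ones(len(u))]@V[:3,:3]; o=-V[:3,:3].T@V[:3,3]
    return (o+d*((z-o[2])/d[:,2])[:,None])[:,:2]
def proj(c,P,V=None):
    V=c["view"] if V is None else V
    r,_=cv2.Rodrigues(V[:3,:3]); return cv2.projectPoints(np.array(P,float).reshape(-1,1,3),r,V[:3,3],K(c),np.array([c["k1"],0,0,0]))[0].reshape(-1,2)
def circ(p):
    A=np.c_[2*p,np.ones(len(p))]; s=np.linalg.lstsq(A,(p**2).sum(1),rcond=None)[0]
    r=np.sqrt(s[2]+s[0]**2+s[1]**2); return s[0],s[1],r
E
python3 - <<'E'
from h import *
c=capture("top"); z=lambda l:np.array(l)/3.5+[235-.36,110-.36]
co=cast(c,z([(88,65),(593,101),(575,570),(38,528)]),12); print(co.round(0))
print(np.linalg.norm(np.diff(co,axis=0),axis=1), co.mean(0))
for n,zz,pts in [("ringR",12,[(427,247),(556,247),(492,184),(492,310),(446,202),(538,202),(446,290),(538,290)]),
 ("ringL",12,[(101,222),(232,222),(167,157),(167,288)]),
 ("ringM",12,[(262,235),(395,235),(328,299)]),
 ("glue",56,[(358,412),(467,412),(412,359),(412,467)]),
 ("open",48,[(110,220),(221,220),(166,167),(166,270)]),
 ("cov",64,[(284,217),(384,217),(334,168),(334,267)]),
 ("jar",67,[(404,520),(462,520),(433,491),(433,550)])]:
    print(n,np.round(circ(cast(c,z(pts),zz)),1))
E
```

```text
[[ 821.  190.]
 [ 757. -283.]
 [ 324. -225.]
 [ 389.  247.]]
[477.00061065 437.08106348 477.00068982] [572.8394725  -17.72122961]
ringR [ 622.8 -175.8   59.6]
ringL [663.1 121.9  61.5]
ringM [642.8 -26.5  61.2]
glue [466.5 -88.5  47.6]
open [656.9 120.2  49. ]
cov [644.6 -30.8  45.1]
jar [371.1 -98.5  25. ]
```

```bash
python3 - <<'E'
from h import *
o=sensors.get_obs(); M=R.from_euler("xyz",o["tcp_rot"]).as_matrix(); print(M.round(4)); print(o["tool_pos"],o["time"])
za=np.arctan2(M[1,2],M[0,2]); print("z ang",np.degrees(za))
def to(p): 
    d=np.array(p)-o["tool_pos"]; return (M.T@d).round(1)
d=np.array([-.153,-.988]); pan=np.array([644.6,-30.8])
# fork start: finger front face (9.5 ahead) -> tcp at pan - d*(33.5+9.5+18)
for off in (65,43):
    t=pan-d*off; print(off,t,to([*t,130]),to([*t,30]))
e=np.array([622.4,-175.7])-d*43; print(e)
want=np.arctan2(d[1],d[0]); s=want-za; print("spin (about tool x, down => neg yaw):",-s, o["joint_positions"][5])
E
```

```text
[[-2.000e-04  3.587e-01 -9.335e-01]
 [ 9.000e-04 -9.335e-01 -3.587e-01]
 [-1.000e+00 -9.000e-04 -1.000e-04]]
[ 188.25295414 -489.83420969  226.29140686] 0.2
z ang -158.98235098821934
65 [654.545  33.42 ] [  96.7 -321.1 -622.9] [ 196.7 -321.  -622.9]
43 [651.179  11.684] [  96.7 -302.  -612. ] [ 196.7 -301.9 -612. ]
[ 628.979 -133.216]
spin (about tool x, down => neg yaw): -1.0503312292816889 -0.14601305213392907
```

```bash
python3 -m crank '[{"dy":-3.2,"dz":-6.2},{"dy":-32.1,"dz":-62.3,"spin":-1.05},{"dy":-32.1,"dz":-62.3,"spin":-1.05},{"dy":-32.1,"dz":-62.3,"spin":-1.05},{"dy":-32.1,"dz":-62.3,"spin":-1.05},{"dy":-32.1,"dz":-62.3,"spin":-1.05},{"dy":-32.1,"dz":-62.3,"spin":-1.05},{"dy":-32.1,"dz":-62.3,"spin":-1.05},{"dy":-32.1,"dz":-62.3,"spin":-1.05},{"dy":-32.1,"dz":-62.3,"spin":-1.05},{"dy":-32.1,"dz":-62.3,"spin":-1.05},{"dy":-32.1,"dz":-62.3,"spin":-1.05},{"dy":-32.1,"dz":-62.3,"spin":-1.05},{"dy":-32.1,"dz":-62.3,"spin":-1.05},{"dy":-32.1,"dz":-62.3,"spin":-1.05},{"dy":-32.1,"dz":-62.3,"spin":-1.05},{"dy":-32.1,"dz":-62.3,"spin":-1.05},{"dy":-32.1,"dz":-62.3,"spin":-1.05},{"dy":-32.1,"dz":-62.3,"spin":-1.05},{"dy":-32.1,"dz":-62.3,"spin":-1.05}]' 65
cat > look.py <<'E'
from h import *
import sys
n=sys.argv[1]
o=sensors.get_obs(); c=capture("wrist"); t=capture("top")
cv2.imwrite(f"pics/w{n}.png",c["frame"]); cv2.imwrite(f"pics/t{n}.png",cv2.resize(t["frame"][110:280,235:415],None,fx=3.5,fy=3.5,interpolation=2))
np.save(f"pics/V{n}.npy",view(c,o)); M=R.from_euler("xyz",o["tcp_rot"]).as_matrix()
print(o["time"],o["tool_pos"].round(1),"zdir",np.degrees(np.arctan2(M[1,2],M[0,2])).round(2),o["grip_width"],o["contact_force"])
E
python3 look.py 1
```

```text
0.2 [ 188.3 -489.8  226.3] zdir -158.98 92.29911738269342 [0.36264318 0.39718104 0.52453705]invalid input at $[0]: expected keys dx, dy, dz, spin
```

```bash
python3 -m crank '[{"dx":0,"dy":-3,"dz":-6,"spin":-0.1},{"dx":0,"dy":-32.1,"dz":-62.3,"spin":-1.05},{"dx":0,"dy":-32.1,"dz":-62.3,"spin":-1.05},{"dx":0,"dy":-32.1,"dz":-62.3,"spin":-1.05},{"dx":0,"dy":-32.1,"dz":-62.3,"spin":-1.05},{"dx":0,"dy":-32.1,"dz":-62.3,"spin":-1.05},{"dx":0,"dy":-32.1,"dz":-62.3,"spin":-1.05},{"dx":0,"dy":-32.1,"dz":-62.3,"spin":-1.05},{"dx":0,"dy":-32.1,"dz":-62.3,"spin":-1.05},{"dx":0,"dy":-32.1,"dz":-62.3,"spin":-1.05},{"dx":0,"dy":-32.1,"dz":-62.3,"spin":-1.05},{"dx":0,"dy":-32.1,"dz":-62.3,"spin":-1.05},{"dx":0,"dy":-32.1,"dz":-62.3,"spin":-1.05},{"dx":0,"dy":-32.1,"dz":-62.3,"spin":-1.05},{"dx":0,"dy":-32.1,"dz":-62.3,"spin":-1.05},{"dx":0,"dy":-32.1,"dz":-62.3,"spin":-1.05},{"dx":0,"dy":-32.1,"dz":-62.3,"spin":-1.05},{"dx":0,"dy":-32.1,"dz":-62.3,"spin":-1.05},{"dx":0,"dy":-32.1,"dz":-62.3,"spin":-1.05},{"dx":0,"dy":-32.1,"dz":-62.3,"spin":-1.05}]' 65
python3 look.py 1
```

```text
time: 1.97
tool_pos: [654.4, 32.8, 226.2]
tcp_rot: [-1.073, 1.569, -2.797]
contact_force: [-0.7, -0.9, -0.8]
grip_width: 59.6
1.9667 [654.4  32.8 226.2] zdir -98.8 59.56014442287418 [-0.69391329 -0.92112242 -0.8022042 ]
```

View pics/w1.png

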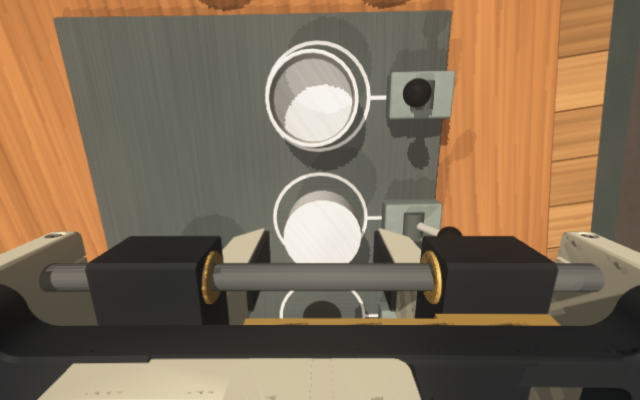

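```bash
python3 - <<'E'
from h import *
V=np.load("pics/V1.npy"); c=capture("wrist")
g=lambda pts,z:np.round(circ(cast(c,pts,z,V)),1)
print("ringL",g([(265.5,96),(369,96),(320,41.5),(320,151)],12))
print("openrim",g([(267.5,96),(357,96),(313,50.5),(313,146)],48))
print("covtop",g([(285,232),(360,230),(322,192)],65))
print("ringM",g([(275,212),(367,212),(321,173.5)],12))
E
```

```text
ringL [663.4 122.3  61.3]
openrim [658.2 120.   48.2]
covtop [647.4 -20.2  43.2]
ringM [644.6 -27.5  61.2]
```

```bash
python3 - <<'E'
import cv2
a=cv2.imread("pics/w1.png")[25:280,240:400]; cv2.imwrite("pics/w1z.png",cv2.resize(a,None,fx=2.35,fy=2.35,interpolation=2))
E
```

```text
(no output)
```

View pics/w1z.png

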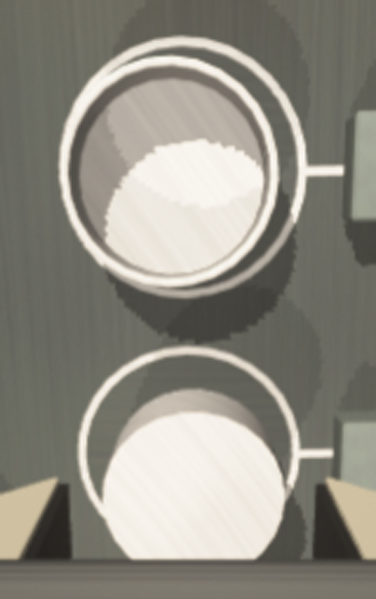

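```bash
python3 -m crank '[{"dx":4,"dy":0,"dz":0,"spin":0},{"dx":8,"dy":0,"dz":0,"spin":0},{"dx":12,"dy":0,"dz":0,"spin":0},{"dx":15,"dy":0,"dz":0,"spin":0},{"dx":17.5,"dy":0,"dz":0,"spin":0},{"dx":19.6,"dy":0,"dz":0,"spin":0},{"dx":19.6,"dy":0,"dz":0,"spin":0},{"dx":19.6,"dy":0,"dz":0.7,"spin":0},{"dx":19.6,"dy":0,"dz":1.4,"spin":0},{"dx":19.6,"dy":0,"dz":2,"spin":0},{"dx":19.6,"dy":0,"dz":2.5,"spin":0},{"dx":19.6,"dy":0,"dz":3,"spin":0},{"dx":19.6,"dy":0,"dz":3.5,"spin":0},{"dx":19.6,"dy":0,"dz":4,"spin":0},{"dx":19.6,"dy":0,"dz":4,"spin":0}]'
python3 look.py 2
```

```text
time: 3.37
tool_pos: [649.7, -7.0, 32.7]
tcp_rot: [1.806, 1.567, 0.08]
contact_force: [1.4, 2.3, 2.9]
grip_width: 59.6
3.3667 [649.7  -7.   32.7] zdir -98.86 59.55177336773786 [1.43334145 2.34415012 2.8925747 ]
```

View pics/w2.png

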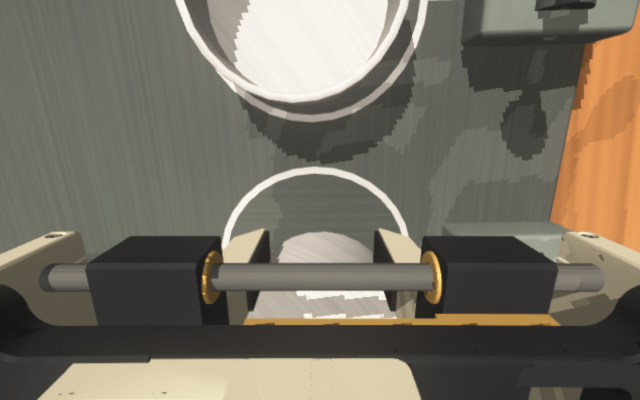

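View pics/t2.png

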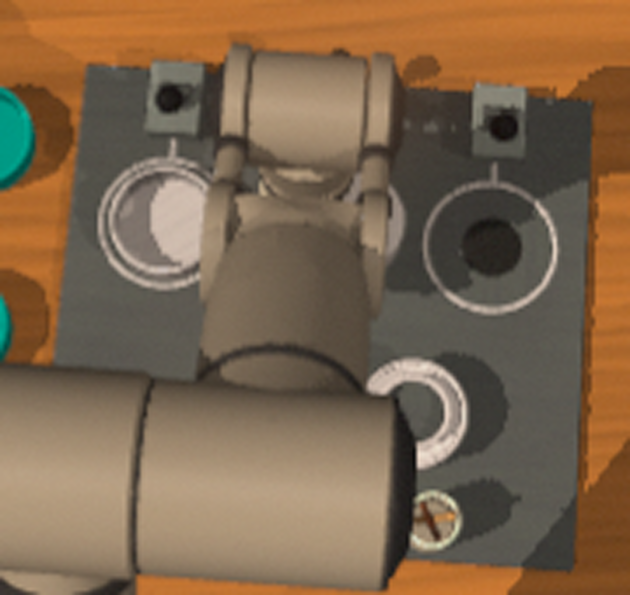

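```bash
python3 -m crank '[{"dx":0,"dy":0,"dz":0.7,"spin":0},{"dx":0,"dy":0,"dz":1.4,"spin":0},{"dx":0,"dy":0,"dz":2.1,"spin":0},{"dx":0,"dy":0,"dz":2.8,"spin":0},{"dx":0,"dy":0,"dz":3.5,"spin":0},{"dx":0,"dy":0,"dz":4.2,"spin":0},{"dx":0,"dy":0,"dz":4.9,"spin":0},{"dx":0,"dy":0,"dz":5.6,"spin":0},{"dx":0,"dy":0,"dz":6.3,"spin":0},{"dx":0,"dy":0,"dz":7,"spin":0},{"dx":0,"dy":0,"dz":7.7,"spin":0},{"dx":0,"dy":0,"dz":8.4,"spin":0},{"dx":0,"dy":0,"dz":9.1,"spin":0},{"dx":0,"dy":0,"dz":9.8,"spin":0},{"dx":0,"dy":0,"dz":10.4,"spin":0},{"dx":0,"dy":0,"dz":11,"spin":0},{"dx":0,"dy":0,"dz":11.4,"spin":0},{"dx":0,"dy":0,"dz":11.7,"spin":0},{"dx":0,"dy":0,"dz":12,"spin":0},{"dx":0,"dy":0,"dz":12,"spin":0}]'
python3 look.py 3
```

```text
time: 5.13
tool_pos: [630.8, -124.6, 31.8]
tcp_rot: [2.17, 1.569, 0.445]
contact_force: [1.4, 5.5, 5.3]
grip_width: 59.6
5.1333 [ 630.8 -124.6   31.8] zdir -98.83 59.55411339914527 [1.40994238 5.51905916 5.31288536]
```

View pics/t3.png

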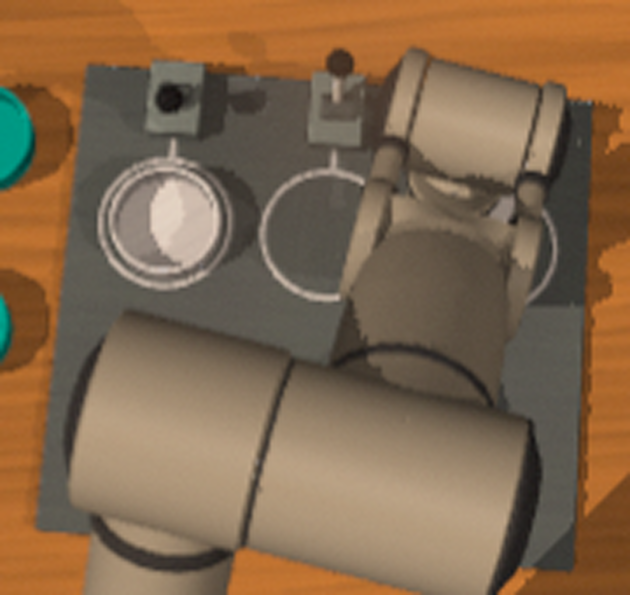

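```bash
python3 - <<'E'
from h import *
c=capture("side"); cv2.imwrite("pics/s3.png",cv2.resize(c["frame"][140:290,220:420],None,fx=4,fy=4,interpolation=2))
E
```

```text
(no output)
```

View pics/s3.png

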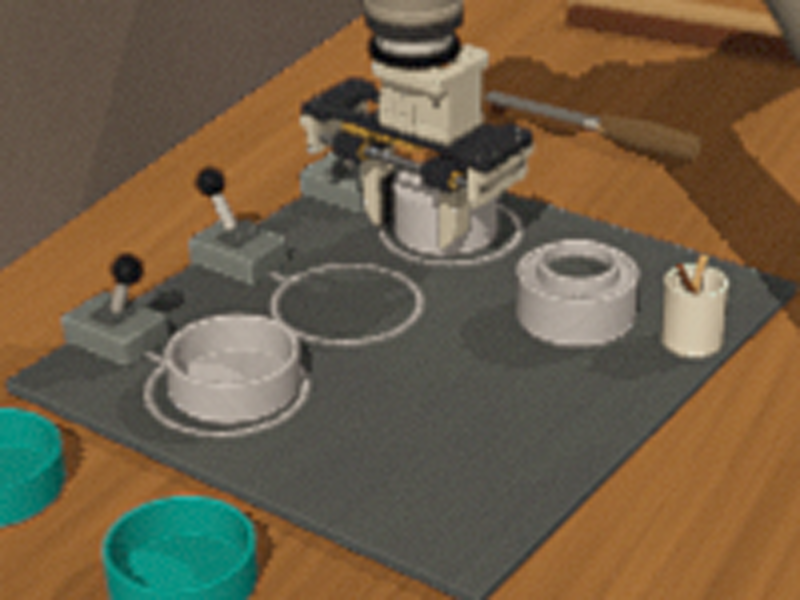

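```bash
python3 -m crank '[{"dx":0,"dy":0,"dz":0.3,"spin":0},{"dx":0,"dy":0,"dz":0.6,"spin":0},{"dx":0,"dy":0,"dz":0.8,"spin":0},{"dx":0,"dy":0,"dz":0.8,"spin":0},{"dx":0,"dy":0,"dz":0.8,"spin":0},{"dx":0,"dy":0,"dz":0,"spin":0},{"dx":0,"dy":0,"dz":-1.2,"spin":0},{"dx":0,"dy":0,"dz":-2.5,"spin":0},{"dx":-0.5,"dy":0,"dz":-4,"spin":0},{"dx":-4,"dy":0,"dz":-4.5,"spin":0},{"dx":-8,"dy":0,"dz":-5,"spin":0},{"dx":-12,"dy":0,"dz":-5,"spin":0},{"dx":-16,"dy":0,"dz":-5,"spin":0},{"dx":-18,"dy":0,"dz":-5,"spin":0},{"dx":-18,"dy":0,"dz":-5,"spin":0}]'
python3 look.py 4
```

```text
time: 6.53
tool_pos: [640.3, -74.7, 217.5]
tcp_rot: [1.474, 1.56, -0.249]
contact_force: [0.5, -0.9, 0.2]
grip_width: 60.1
6.5333 [640.3 -74.7 217.5] zdir -98.75 60.06083828926526 [ 0.48960763 -0.88320052  0.24849326]
```

View pics/w4.png

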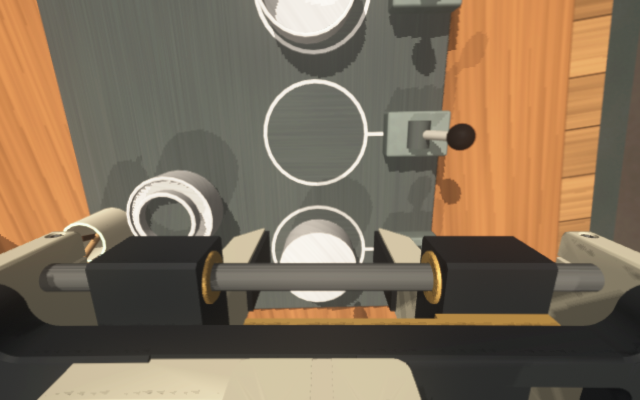

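View pics/t4.png

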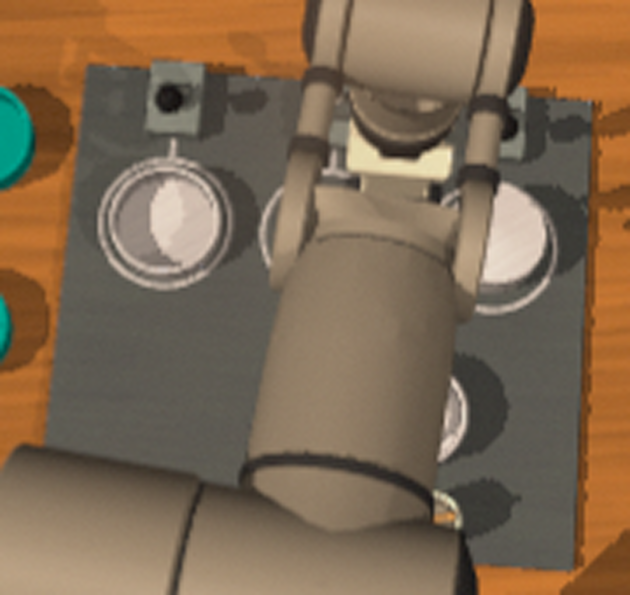

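```bash
python3 - <<'E'
from h import *
V=np.load("pics/V4.npy"); c=capture("wrist")
g=lambda pts,z:np.round(circ(cast(c,pts,z,V)),1)
print("ringM",g([(264.5,132),(367.5,132),(316,80.5),(316,185.5),(280,96),(352,96),(280,170),(352,170)],12))
print(proj(c,[[466.5,-88.5,66]],V))
for p in [(622.4-.0,-175.7)]: print(proj(c,[[*p,66]],V))
t=capture("top"); z=lambda l:np.array(l)/3.5+[235-.36,110-.36]
print("cov top-right edge",np.round(cast(t,z([(547,235)]),64)),)
a=c["frame"][150:330,100:400]; cv2.imwrite("pics/w4z.png",cv2.resize(a,None,fx=2.6,fy=2.6,interpolation=2))
o=sensors.get_obs(); M=R.from_euler("xyz",o["tcp_rot"]).as_matrix()
print(o["joint_positions"]); print(M.T@(np.array([466.5,-88.5,150])-o["tool_pos"]))
E
```

```text
ringM [644.  -26.9  61.2]
[[164.21105967 220.98245416]]
[[317.62261086 271.13234012]]
cov top-right edge [[ 617. -219.]]
[-2.36186734e-01  5.74378900e-01  1.19592878e+00 -1.08319925e-04
  1.37454351e+00 -8.28394155e-02]
[  59.5151862  -166.24208774   39.62010139]
```

View pics/w4z.png

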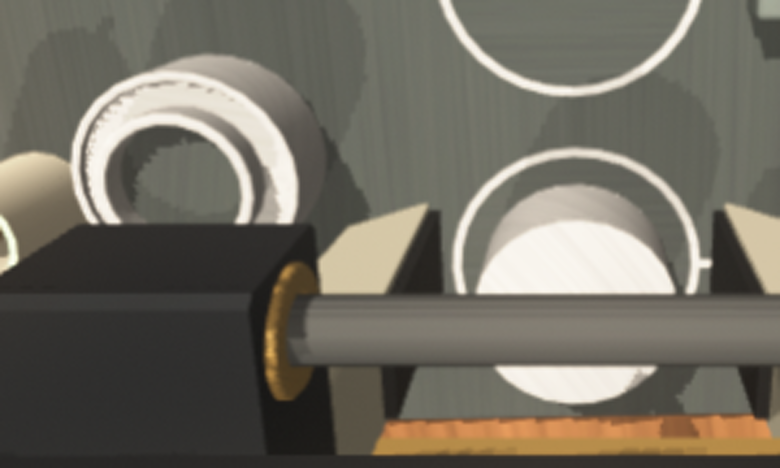

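```bash
python3 -m crank '[{"dx":0,"dy":-3,"dz":1,"spin":-0.12},{"dx":2,"dy":-7,"dz":2,"spin":-0.24},{"dx":4,"dy":-11,"dz":3,"spin":-0.36},{"dx":6,"dy":-15,"dz":4,"spin":-0.48},{"dx":6,"dy":-16.6,"dz":4,"spin":-0.6},{"dx":6,"dy":-16.6,"dz":4,"spin":-0.72},{"dx":6,"dy":-16.6,"dz":4,"spin":-0.84},{"dx":6,"dy":-16.6,"dz":4,"spin":-0.96},{"dx":6,"dy":-16.6,"dz":4,"spin":-1.08},{"dx":6,"dy":-16.6,"dz":4,"spin":-1.2},{"dx":6,"dy":-16.6,"dz":4,"spin":-1.32},{"dx":6,"dy":-16.6,"dz":4,"spin":-1.44},{"dx":6,"dy":-16.6,"dz":4,"spin":-1.57},{"dx":6,"dy":-16.6,"dz":4,"spin":-1.57},{"dx":6,"dy":-16.6,"dz":4,"spin":-1.57}]' 88
python3 look.py 5
```

```text
time: 7.98
tool_pos: [467.0, -89.4, 149.5]
tcp_rot: [2.984, 1.568, 2.826]
contact_force: [0.3, 0.5, 0.6]
grip_width: 80.8
7.9833 [467.  -89.4 149.5] zdir -9.06 80.83847725417777 [0.34277786 0.53819592 0.59119579]
```

View pics/w5.png

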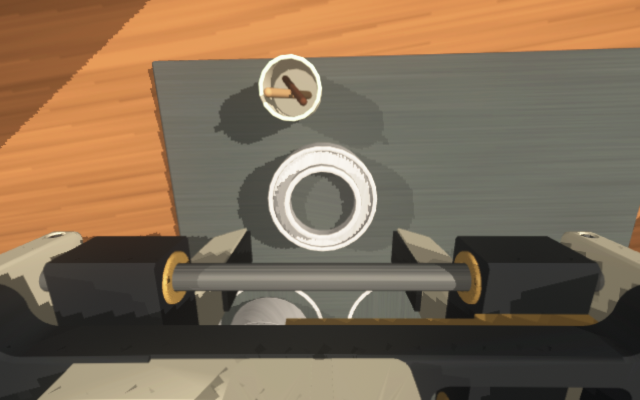

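View pics/t5.png

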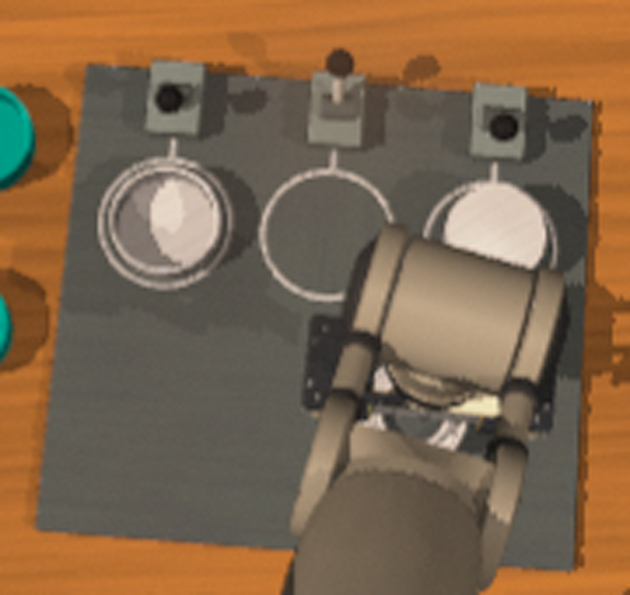

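```bash
python3 - <<'E'
from h import *
V=np.load("pics/V5.npy"); c=capture("wrist")
g=lambda pts,z:np.round(circ(cast(c,pts,z,V)),1)
print("shoulder",g([(268.5,198),(376.5,198),(322,146),(322,250.5)],56))
print("collar",g([(285,202),(356,202),(320,166),(320,235)],66))
t=capture("top"); z=lambda l:np.array(l)/3.5+[235-.36,110-.36]
print("cov",np.round(circ(cast(t,z([(445,232),(548,232),(496,180.5),(455,205),(537,205)]),64))))
o=sensors.get_obs(); M=R.from_euler("xyz",o["tcp_rot"]).as_matrix()
print(M.T@(np.array([466.5,-88.5,58.5])-o["tool_pos"]), M.T@(np.array([642.8,-27.,58])-[466.5,-88.5,58]),M.round(3))
E
```

```text
shoulder [467.5 -88.7  47.6]
collar [465.1 -90.   30.2]
cov [ 624. -175.   45.]
[91.86399484  0.9783506  -1.10384998] [-1.12929928e-01  8.82970857e+01  1.64522193e+02] [[-0.001  0.156  0.988]
 [ 0.     0.988 -0.156]
 [-1.     0.    -0.001]]
```

```bash
python3 -m crank '[{"dx":3,"dy":0.1,"dz":0,"spin":0},{"dx":6,"dy":0.1,"dz":0,"spin":0},{"dx":7.5,"dy":0.1,"dz":0,"spin":0},{"dx":8.3,"dy":0.1,"dz":0,"spin":0},{"dx":8.8,"dy":0.1,"dz":0,"spin":0},{"dx":8.8,"dy":0.1,"dz":0,"spin":0},{"dx":8.8,"dy":0.1,"dz":0,"spin":0}]'
python3 look.py 6; python3 - <<'E'
from h import *
c=capture("side"); cv2.imwrite("pics/s6.png",cv2.resize(c["frame"][140:290,220:420],None,fx=4,fy=4,interpolation=2))
E
```

```text
time: 8.77
tool_pos: [468.4, -89.0, 63.3]
tcp_rot: [-0.249, 1.57, -0.404]
contact_force: [-0.2, 0.4, 1.0]
grip_width: 80.6
8.7667 [468.4 -89.   63.3] zdir -8.89 80.61051867016161 [-0.16142796  0.38149646  0.95908482]
```

View pics/s6.png

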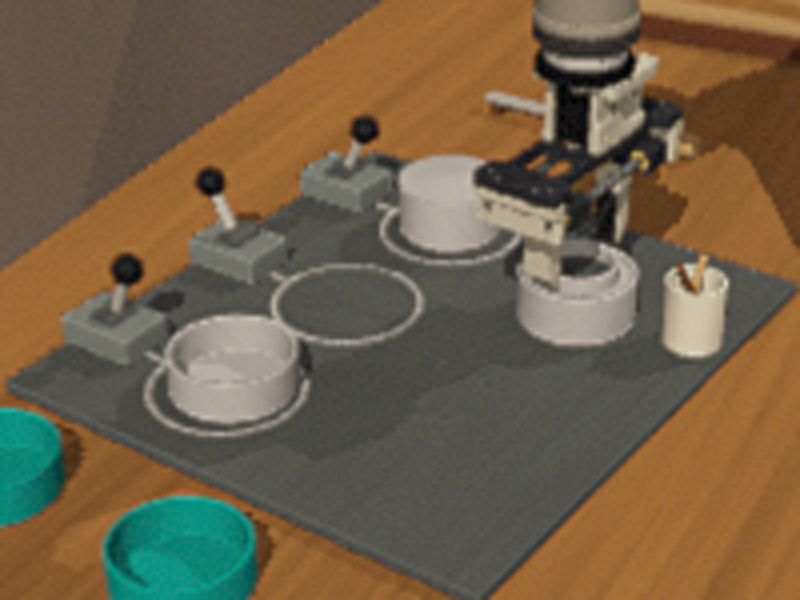

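```bash
python3 -m crank '[{"dx":0.2,"dy":0,"dz":-0.1,"spin":0},{"dx":0.2,"dy":0,"dz":-0.1,"spin":0},{"dx":0.2,"dy":0,"dz":-0.1,"spin":0},{"dx":0.2,"dy":0,"dz":-0.1,"spin":0}]'
```

```text
time: 9.25
tool_pos: [466.9, -88.7, 60.8]
tcp_rot: [-0.498, 1.571, -0.653]
contact_force: [1.0, 0.1, 0.3]
grip_width: 80.9
```

```bash
python3 -m crank '[{"dx":0.2,"dy":0,"dz":0,"spin":0},{"dx":0.2,"dy":0,"dz":0,"spin":0},{"dx":0.2,"dy":0,"dz":0,"spin":0}]'; python3 -m crank '[{"dx":0,"dy":0,"dz":0,"spin":0},{"dx":0,"dy":0,"dz":0,"spin":0},{"dx":0,"dy":0,"dz":0,"spin":0},{"dx":0,"dy":0,"dz":0,"spin":0},{"dx":0,"dy":0,"dz":0,"spin":0},{"dx":0,"dy":0,"dz":0,"spin":0}]' 60; python3 look.py 7
```

```text
time: 9.5
tool_pos: [466.8, -88.6, 58.6]
tcp_rot: [-3.046, 1.571, 3.083]
contact_force: [0.0, -0.3, -0.8]
grip_width: 80.9
time: 10.0
tool_pos: [466.9, -88.6, 58.7]
tcp_rot: [1.512, 1.571, 1.357]
contact_force: [0.6, 1.1, -0.1]
grip_width: 65.0
10.0 [466.9 -88.6  58.7] zdir -8.88 64.97065506061685 [ 0.56327575  1.13418048 -0.05548643]
```

View pics/w7.png

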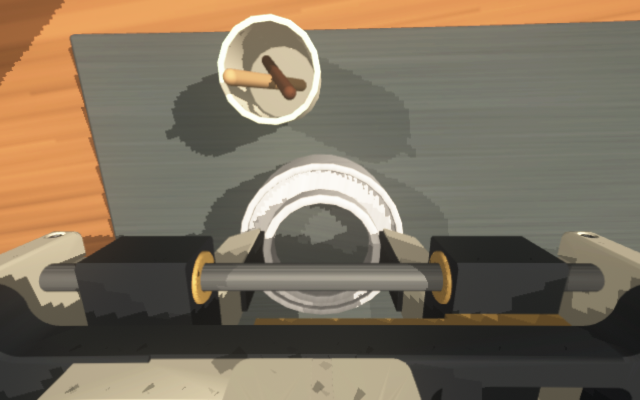

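```bash
python3 -m crank '[{"dx":0,"dy":0.25,"dz":0.45,"spin":0},{"dx":0,"dy":0.7,"dz":1.3,"spin":0},{"dx":0,"dy":1.2,"dz":2.2,"spin":0},{"dx":0,"dy":1.7,"dz":3.1,"spin":0},{"dx":0,"dy":2.15,"dz":4,"spin":0},{"dx":0,"dy":2.6,"dz":4.9,"spin":0},{"dx":0,"dy":3.1,"dz":5.8,"spin":0},{"dx":0,"dy":3.6,"dz":6.7,"spin":0},{"dx":0,"dy":4.1,"dz":7.6,"spin":0},{"dx":0,"dy":4.4,"dz":8.2,"spin":0},{"dx":0,"dy":4.4,"dz":8.2,"spin":0}]'
```

```text
time: 11.02
tool_pos: [554.1, -57.7, 58.7]
tcp_rot: [-2.868, 1.568, -3.021]
contact_force: [-3.6, 0.4, 4.2]
grip_width: 65.4
```

```bash
python3 -m crank '[{"dx":0,"dy":0.25,"dz":0.45,"spin":0},{"dx":0,"dy":0.7,"dz":1.3,"spin":0},{"dx":0,"dy":1.2,"dz":2.2,"spin":0},{"dx":0,"dy":1.7,"dz":3.1,"spin":0},{"dx":0,"dy":2.15,"dz":4,"spin":0},{"dx":0,"dy":2.6,"dz":4.9,"spin":0},{"dx":0,"dy":3.1,"dz":5.8,"spin":0},{"dx":0,"dy":3.6,"dz":6.7,"spin":0},{"dx":0,"dy":4.1,"dz":7.6,"spin":0},{"dx":0,"dy":4.4,"dz":8.2,"spin":0},{"dx":0,"dy":4.4,"dz":8.2,"spin":0},{"dx":0,"dy":4.4,"dz":8.2,"spin":0}]'; python3 look.py 8;  python3 - <<'E'
from h import *
c=capture("side"); cv2.imwrite("pics/s8.png",cv2.resize(c["frame"][140:290,220:420],None,fx=4,fy=4,interpolation=2))
E
```

```text
time: 12.02
tool_pos: [642.1, -27.1, 58.7]
tcp_rot: [-2.675, 1.569, -2.829]
contact_force: [-3.6, -0.4, 3.3]
grip_width: 65.0
12.0167 [642.1 -27.1  58.7] zdir -8.84 64.99900805345818 [-3.62745387 -0.3915251   3.26748611]
```

View pics/s8.png

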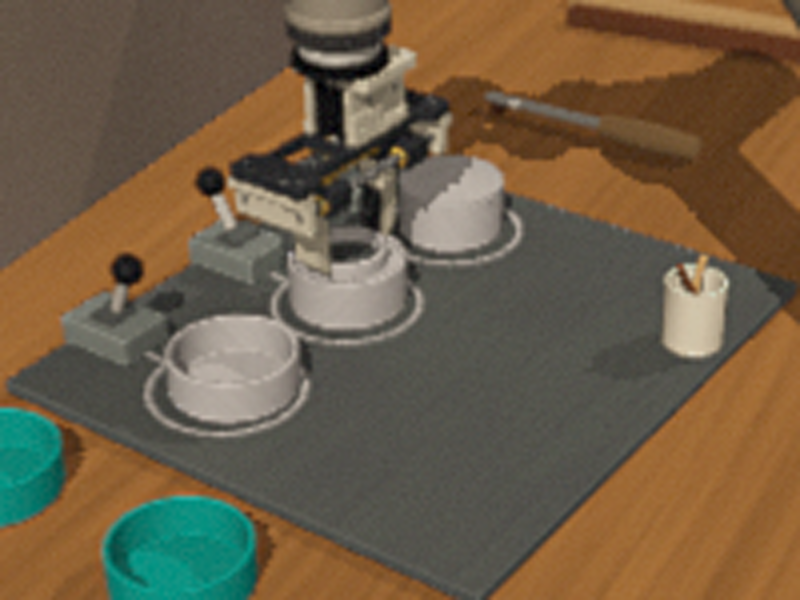

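View pics/w8.png

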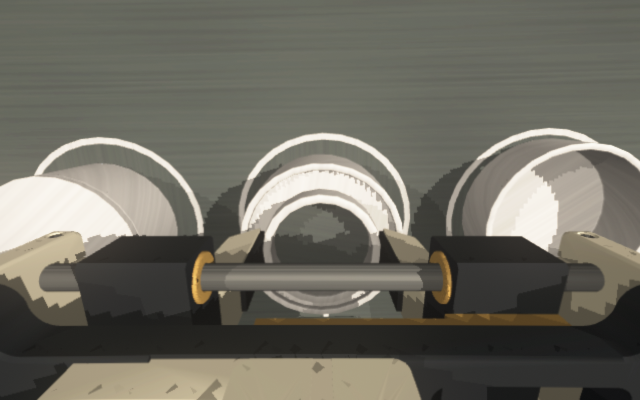

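The pot sits centred in the middle ring, around pixel (322, 230) in the wrist view. Next I open the fingers, rise straight up, pull back and check.

```bash
python3 -m crank '[{"dx":0,"dy":0,"dz":0,"spin":0},{"dx":0,"dy":0,"dz":0,"spin":0},{"dx":0,"dy":0,"dz":0,"spin":0},{"dx":0,"dy":0,"dz":0,"spin":0},{"dx":0,"dy":0,"dz":0,"spin":0},{"dx":0,"dy":0,"dz":0,"spin":0}]' 85;  python3 -m crank '[{"dx":-0.5,"dy":0,"dz":0,"spin":0},{"dx":-2,"dy":0,"dz":0,"spin":0},{"dx":-5,"dy":0,"dz":0,"spin":0},{"dx":-9,"dy":0,"dz":0,"spin":0},{"dx":-12,"dy":0,"dz":-4,"spin":0},{"dx":-14,"dy":0,"dz":-8,"spin":0},{"dx":-14,"dy":0,"dz":-12,"spin":0},{"dx":-14,"dy":0,"dz":-16,"spin":0},{"dx":-14,"dy":0,"dz":-20,"spin":0},{"dx":-14,"dy":0,"dz":-22,"spin":0},{"dx":-14,"dy":0,"dz":-22,"spin":0},{"dx":-14,"dy":0,"dz":-22,"spin":0}]'; python3 look.py 9;  python3 - <<'E'
from h import *
c=capture("side"); cv2.imwrite("pics/s9.png",cv2.resize(c["frame"][140:290,220:420],None,fx=4,fy=4,interpolation=2))
E
```

```text
time: 12.67
tool_pos: [642.6, -27.0, 58.6]
tcp_rot: [-0.147, 1.571, -0.302]
contact_force: [-0.5, 0.4, -1.0]
grip_width: 78.1
time: 13.67
tool_pos: [424.9, 7.1, 199.8]
tcp_rot: [-0.041, 1.568, -0.196]
contact_force: [0.9, 0.5, 1.3]
grip_width: 77.9
13.6667 [424.9   7.1 199.8] zdir -8.86 77.87543831198809 [0.87386973 0.45627646 1.32058834]
```

View pics/t9.png

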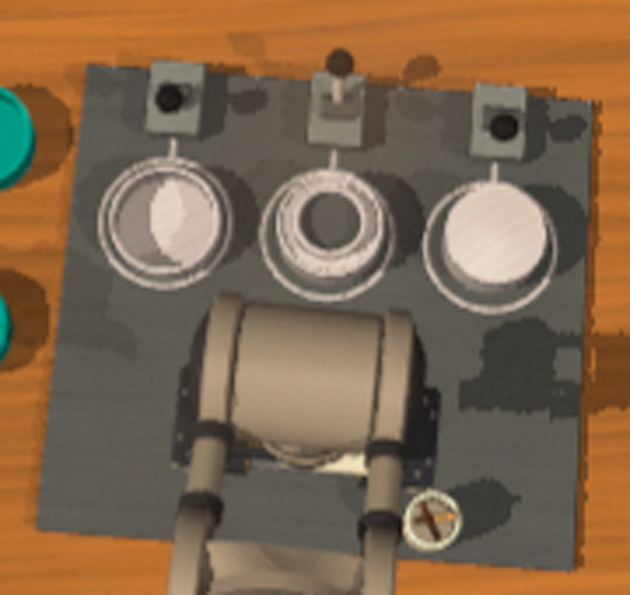

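View pics/s9.png

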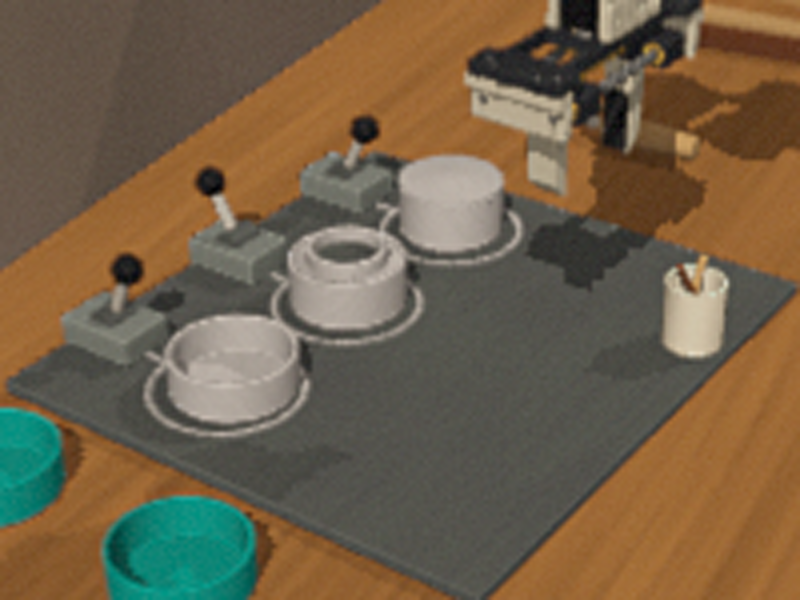

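```bash
python3 - <<'E'
from h import *
t=capture("top"); z=lambda l:np.array(l)/3.5+[235-.36,110-.36]
f=lambda p,h:np.round(circ(cast(t,z(p),h)),1)
print("cov",f([(444,230),(548,230),(496,181),(496,281)],64),"ringR 622.6 -175.7")
print("glue",f([(276,224),(382,224),(329,170),(329,277)],56),"ringM 642.8 -26.8")
print("open",f([(110,220),(221,220),(166,167),(166,270)],48),"ringL 662.8 122")
print("jar",f([(404,520),(462,520),(433,491),(433,550)],67))
bot.close_job()
E
```

```text
cov [ 623.8 -174.1   46.2] ringR 622.6 -175.7
glue [641.6 -26.2  48.5] ringM 642.8 -26.8
open [656.9 120.2  49. ] ringL 662.8 122
jar [371.1 -98.5  25. ]
the job is handed in; nothing more can be done
```

The glue pot is in the middle ring, whose switch is the one that is on, and each pan stands in one of the other two rings. I handed the job in at about 14 s of the 64 s allowed; no verdict was reported.

- **Covered pan:** I pushed it from the middle ring to the empty ring on the plate's -y side, using the opened fingers as a fork.
- **Glue pot:** I gripped it by its collar and slid it, without lifting, into the middle ring, then let go and moved the arm clear.
- **Open pan:** I left it where it was, in the +y ring, because it was already close enough to that ring's centre.

The last top picture gave these distances from the ring centres (limit 17 mm):

| Pot | Off centre |
|---|---|
| Glue pot | about 1.5 mm |
| Covered pan | about 2 mm |
| Open pan | about 6 mm |

All three pots look upright and the levers look unchanged. The brush jar measured the same position as at the start. I did not measure the chisel or block plane again, but nothing went near either of them. No check failed. The wrist and top views disagreed by about 2 to 5 mm on some rim positions, which is within the margin.

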